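# Load the nail printer and raise its rest five clicks

### The job

Load the nail printer: pick up the grey nail-tip carrier and set it upright and right down in the pocket of the printer's aluminium rest, let go of it, and then raise the rest by turning the printer's black bar knob clockwise by exactly five clicks, counting them by feel because the knob has a lot of worn free play. Never turn it past the fifth click, squeeze the knob only lightly, let go of it at the end, and leave the other things on the desk where they are.

Things in the scene. Friction and masses are not known exactly. Their poses are not given: they have to be found in the camera images.
- carrier: Nail-tip carrier, about 90 g, loose and upright on the desk: grey foot 56 (x) x 40 (y) x 12 mm; on its middle a grip post 30 (x) x 14 (y) mm from 12 to 48 mm above the underside; a pale nail tip (14 mm round, 26 mm along x) on top, top at 59 mm. Origin: centre of the underside, z up, x along the foot. Grip it across the post, fingertips just above the foot.
- rest_seat (a point): Centre of the pocket floor in the printer's aluminium rest, 62 mm above the desk at first; z up, x along the pocket's long side. The pocket is 59 (x) x 43 (y) mm inside (1.5 mm of room on every side of the carrier's foot), walls 5 mm thick and 9 mm high; the casing round it is 55 mm high. The carrier may go in either way round.
- knob_grip (a point): On the axis of the printer's black knob, about 88 mm above the desk: the height to grip. z up (the axis is vertical), x along the knob's bar. The bar is 44 (x) x 14 (y) mm and reaches 12 mm above and 22 mm below this point, on a round disc of 24 mm radius. Turns with the knob.
- knob: The same knob; origin on its axis at its underside, axes as knob_grip. It shows the knob's own angle, not the click mechanism's: between the two is a worn free play of 0.7 rad in all. At the start 0.05 to 0.65 rad of it (not known) is left clockwise before the knob bites. In the play it turns almost freely (0.01 N m). Delicate: grip it with 25 N at most (60 N, both fingers added).
- knob_axis (a point): Fixed point on the casing, on the knob's axis. Clockwise (from above) lifts. At each click the knob bites and holds until the torque reaches about 0.25 N m (0.15 to 0.35), then gives way; 0.15 rad past the bite the mechanism snaps ahead into its next notch (let go sooner, it falls back) and stays there. The next bite comes 0.30 rad after the last. Turned back, it clicks down.
- rest (a joint): Height of the rest above its starting notch, in m: 0 at the start, 0.0001 (0.1 mm) more for each click clockwise, so 0.0005 after five. The reading's noise is two to three times a click.
- printer: The nail printer, fixed, of white plastic: a casing 160 (x) x 280 (y) x 55 mm, and along its far (+x) edge the parked print head, 60 mm deep (from x = 82 to 142 mm) and 90 mm high. Origin: centre of the casing's underside; z up. The knob's axis is at x = -5, y = -80 mm, the pocket's centre at x = -5, y = +75 mm.
- polish1: Bystander: small polish bottle, 28 mm round, 75 mm high.
- polish2: Bystander: small polish bottle, 28 mm round, 75 mm high.
- polish3: Bystander: small polish bottle, 28 mm round, 75 mm high.
- buffer: Bystander: white buffing block, 95 x 28 x 26 mm, lying.
- file: Bystander: flat grey nail file, 170 x 26 x 5 mm, lying.
- cup: Bystander: paper coffee cup with a black lid, 88 mm round, 120 mm high.
- cream: Bystander: white cream jar, 52 mm round, 50 mm high.
- brush: Bystander: wooden brush 160 mm long, lying.
Mind the look-alikes: they are no part of the job. Leave any blue, green or yellow look-alike of the carrier alone.

How it is judged:
By the outcome, as a careful person would: the job done as asked, in the order asked, and still so for the second after the job is handed in, with the robot touching nothing.
It also fails if it takes over 72 s, if anything falls off the work surface, if the arm or the gripper's body presses on something with over 40 N, if the wrist force passes 120 N, or if a joint passes its speed limit or range.

### The arm

A 7-joint arm with a two-finger parallel gripper is mounted at the origin on the work surface. World frame = base frame: x ahead of the robot, y to its left, z up, the work surface at z = 0. Lengths are in m, angles in degrees, forces in N, time in s.
With the tool pointing down it reaches from about 0.4 to 0.85 m from the base axis. Payload 10.4 kg.
Tool frame: the origin (TCP) lies on the centre line of the jaws, within the pads' length; the fingertips stand 25 mm ahead of it and the grasp point (between the pads) lies 6 mm ahead of it (r.tip_extent is the distance from the TCP to the fingertips, in m); z points along the fingers, y is the line along which they close (so a half turn about z gives the same grasp; the last joint's range is limited). The gripper opens to 87 mm and grips with 3 to 60 N. Pads are 19 mm wide; open, the fingers measure 117 mm over their backs; the gripper's body (75 mm by 190 mm) begins 51 mm behind the grasp point.
Start: joints at [68.148, 19.034, -3.707, 83.658, 1.238, 77.344, -5.071], TCP at [0.219, -0.585, 0.248] pointing down, gripper open.
Joint ranges: [-148.97, 148.97], [-28.65, 121.19], [-84.17, 76.75], [9.2, 138.47], [-72.65, 252.65], [3.7, 117.97], [-149.18, 149.18]. Speed limits (degrees/s): [127.2, 127.2, 159.86, 159.86, 180, 180, 180].

### API

Orientations are given as [roll, pitch, yaw] about the fixed x, y, z axes, in that order (R = Rz(yaw) Ry(pitch) Rx(roll)).
In Python, from workcell import telemetry, cams, hand_in, r gives the robot as it stands.
- The arm moves only by the tool servo_tool, never from a script. Its argument "plan" is a list of rows, each a list of 3 entries, a list of its own where there are three numbers: the closure, from 0 (fully open) to 1 (shut), then the shift along the tool's x, y, z in mm, then the turn about the tool's z in degrees. In form: [[claw, [dx, dy, dz], turn], ...]. A call has 1 to 10 rows; each row is the pose to reach, as a shift and turn from the pose commanded when the call began, along the tool's axes at that moment; what a row does not reach only later rows make up. A row lasts 1/8 s, in which the tool goes at most 62.5 mm and 10.7 degrees, less where a joint would pass 70% of its speed; a pose out of reach is approached as far as the arm can. A call with a gripper value outside its range is refused whole. The fingers move at their own pace and stop on an object; the grip force is fixed at half the most. Time passes only in rows, so rows that repeat a pose let the fingers close. It gives the time, the measured TCP pose, the force, the opening and the grip force at its end, in the units of the state.
- telemetry.observe(): the state, without advancing time (a new reading comes with each control period).
- cams.capture(name): name is "scene" or "top" or "wrist"; returns a dict with "img" (480x640x3 uint8, red, green, blue), "vfov" (degrees; the focal length in pixels is half the picture's height over the tangent of half this angle, whatever the lens; pixels are square), "cx", "cy" (the principal point, pixels), "rvec" (rotation vector, rad) and "tvec" (3), from world to camera coordinates, as OpenCV has them; the wrist camera has in their place "hand_eye" (4x4, takes a point from camera to tool coordinates, whose origin is the TCP and whose axes are the flange's). Camera axes: x right, y down, z forward; pixel columns grow to the right and rows downward; lengths in m; the calibration is good to about 2 mm. A picture is of the moment at which its call begins: read the wrist's pose just before it. There is no depth.
- hand_in(): hands the job in; it is judged then, once.
The state is a dict: "clock": time; "q": joint angles; "qvel": joint speeds; "tau": joint torques, N m; "tcp_pos": TCP position; "ee_rot": TCP orientation; "ft_force": force on the tool from outside, world axes, zero at the start; "moment": the same for the moment, N m; "grip_width": opening from 0.0 (shut) to 1.0 (fully open); "grasp_force": force on a finger pad.
Only numpy, scipy, OpenCV 4.12 (cv2) and the standard library are available. Lean on these libraries where they do the work, as an engineer would, in place of code of your own. Each camera call takes 0.05 s, during which the arm holds its last target. There are 200 camera calls.

## Working session

There is one attempt and no reset: what is moved stays moved. The work goes in short steps, Python scripts to look and compute and a tool call to move; the robot and the scene stay as the last step left them, time stands still between calls to the robot, and variables do not carry over. Pictures are saved under pics/ and viewed, at most 10 in all, crops included, and the job is handed in when it is done.

Besides the shell and the picture viewer there is one more tool, called after "Call:" in YAML: its name, and indented under it one key for each argument. servo_tool: Moves the arm, as the interface text tells. Its arguments: {"type":"object","properties":{"plan":{"type":"array"}},"required":["plan"]}

```bash
mkdir -p pics; cat > h.py <<'E'
import numpy as np, cv2, json
from workcell import telemetry, cams, hand_in, r
from scipy.spatial.transform import Rotation as R
def cap(n):
    s=telemetry.observe(); c=cams.capture(n); c['s']=s
    h=c['img'].shape[0]; c['f']=h/2/np.tan(np.radians(c['vfov'])/2)
    if 'rvec' in c:
        Rc=cv2.Rodrigues(np.array(c['rvec'],float))[0]; t=np.array(c['tvec'],float).ravel()
        c['R']=Rc.T; c['o']=-Rc.T@t
    else:
        H=np.array(c['hand_eye']); Rt=R.from_euler('xyz',s['ee_rot'],degrees=True).as_matrix()
        c['R']=Rt@H[:3,:3]; c['o']=Rt@H[:3,3]+np.array(s['tcp_pos'])
    return c
def ray(c,uv,z):
    d=c['R']@np.array([(uv[0]-c['cx'])/c['f'],(uv[1]-c['cy'])/c['f'],1]); return c['o']+d*(z-c['o'][2])/d[2]
def proj(c,p):
    q=c['R'].T@(np.array(p)-c['o']); return q[:2]/q[2]*c['f']+[c['cx'],c['cy']]
def save(n,c): cv2.imwrite(f'pics/{n}.png',c['img'][:,:,::-1])
def totool(p,s):
    return R.from_euler('xyz',s['ee_rot'],degrees=True).as_matrix().T@(np.array(p)-np.array(s['tcp_pos']))*1000
E
python3 - <<'E'
from h import *
a=cap('top');save('top',a);b=cap('scene');save('scene',b)
for c in(a,b): print(c['f'],c['cx'],c['cy'],c['o'],c['R'].round(3).tolist())
print(telemetry.observe()); print([x for x in dir(r) if x[0]!='_'])
E
```

```text
471.30890164210376 321.2873972580871 233.45554887636172 [0.40599634 0.02070193 1.40077316] [[0.006, -0.997, 0.081], [-1.0, -0.008, -0.017], [0.018, -0.081, -0.997]]
499.30724722672653 320.0859818160797 233.29645625217265 [ 1.21713235 -0.39913469  0.87374253] [[0.499, 0.6, -0.626], [0.867, -0.343, 0.362], [0.003, -0.723, -0.691]]
{'clock': 0.1, 'q': array([68.14701671, 19.06810991, -3.70789618, 83.69945962,  1.23644136,
       77.34240519, -5.07158487]), 'qvel': array([ 0.06692065, -0.03953759,  0.02041553, -0.11035443, -0.02387946,
       -0.0124733 ,  0.00391536]), 'tau': array([ 2.28634657e-03, -6.24543858e+01,  2.51442409e-02, -3.90714598e+01,
       -6.13504113e-02,  3.65109276e-02,  7.01256295e-05]), 'tcp_pos': array([ 0.21938175, -0.58491335,  0.24685061]), 'ee_rot': array([-1.79929829e+02,  1.68073315e-03,  2.05588208e+01]), 'ft_force': array([-0.46090917,  0.16846077, -0.22352599]), 'moment': array([0.07228335, 0.01349302, 0.00411689]), 'grasp_force': 0.0, 'grip_width': 1.0032891864161244}
['MotionError', 'tip_extent']
```

View pics/top.png

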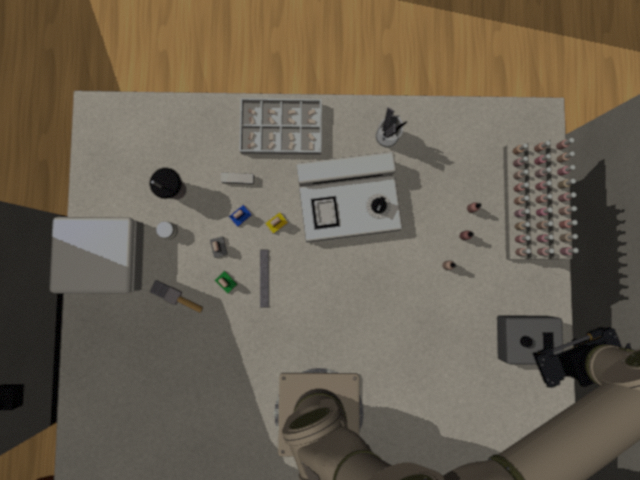

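View pics/scene.png

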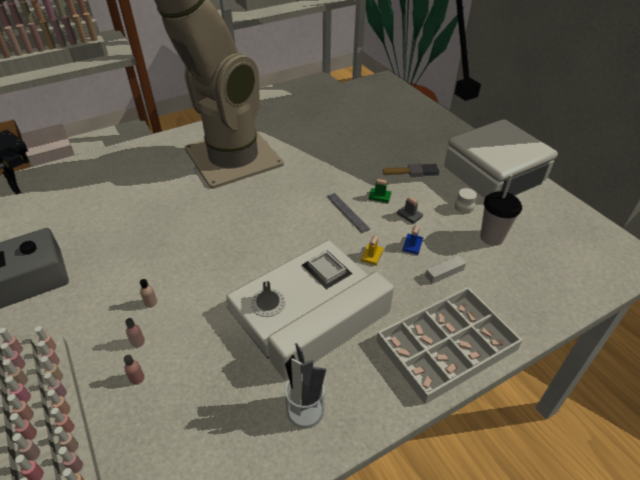

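Top view: the carrier is one of grey (218,246), blue (240,215), yellow (277,223) or green (226,282), and by the description it is the grey one. The knob is on the white printer at (379,205), not on the grey box at (527,341). The pocket is at (325,212). Next is one close crop to check.

```bash
python3 - <<'E'
from h import *
a=cap('top');b=cap('scene')
A=cv2.resize(a['img'][190:310,195:275],None,fx=5,fy=5,interpolation=2)
B=cv2.resize(a['img'][145:250,290:410],None,fx=5,fy=5,interpolation=2)[:525]
im=np.zeros((600,800,3),np.uint8)
A=cv2.resize(a['img'][225:295,200:260],None,fx=4,fy=4,interpolation=2); im[:280,:240]=A
C=cv2.resize(b['img'][180:230,385:435],None,fx=5,fy=5,interpolation=2); im[300:550,:250]=C
im[:473,260:800]=cv2.resize(a['img'][145:250,290:410],None,fx=4.5,fy=4.5,interpolation=2)[:473]
cv2.imwrite('pics/crop.png',im[:,:,::-1])
print('carrier top',ray(a,(218,246),.03),'scene',ray(b,(410,210),.03))
print('pocket',ray(a,(325,212),.065),ray(b,(327,267),.065)); print('knob',ray(a,(379,205),.09),ray(b,(267,292),.09))
for n,p in dict(y=(277,223),bl=(240,215),g=(226,282),file1=(265,250),file2=(265,306),cup=(166,183),cream=(166,230),p1=(448,265),p2=(466,236)).items(): print(n,ray(a,p,.03).round(3))
E
```

```text
Traceback (most recent call last):
ValueError: could not broadcast input array from shape (472,540,3) into shape (473,540,3)
```

```bash
python3 - <<'E'
from h import *
a=cap('top');b=cap('scene')
im=np.zeros((600,800,3),np.uint8)
im[:280,:240]=cv2.resize(a['img'][225:295,200:260],(240,280),interpolation=2)
im[300:550,:250]=cv2.resize(b['img'][180:230,385:435],(250,250),interpolation=2)
im[:472,260:800]=cv2.resize(a['img'][145:250,290:410],(540,472),interpolation=2)
cv2.imwrite('pics/crop.png',im[:,:,::-1])
print('carrier top',ray(a,(218,246),.03),'scene',ray(b,(410,210),.03))
print('pocket',ray(a,(325,212),.065),ray(b,(327,267),.065)); print('knob',ray(a,(379,205),.09),ray(b,(267,292),.09))
for n,p in dict(y=(277,223),bl=(240,215),g=(226,282),file1=(265,250),file2=(265,306),cup=(166,183),cream=(166,230),p1=(448,265),p2=(466,236)).items(): print(n,ray(a,p,.03).round(3))
# fine casing blob
hsv=cv2.cvtColor(a['img'],cv2.COLOR_RGB2HSV)
m=((hsv[...,2]>170)&(hsv[...,1]<30)).astype(np.uint8)
m[:,:290]=0;m[:,410:]=0;m[:140]=0;m[250:]=0
n,l,st,ce=cv2.connectedComponentsWithStats(m)
print([(s.tolist(),c.round(1).tolist()) for s,c in zip(st[1:],ce[1:]) if s[4]>100])
E
```

```text
carrier top [0.47843602 0.29674052 0.03      ] scene [0.49243961 0.28731528 0.03      ]
pocket [ 0.57598094 -0.01230579  0.065     ] [ 0.58470186 -0.01533584  0.065     ]
knob [ 0.59391981 -0.16338134  0.09      ] [ 0.60292849 -0.1672178   0.09      ]
y [0.547 0.127 0.03 ]
bl [0.569 0.235 0.03 ]
g [0.375 0.271 0.03 ]
file1 [0.468 0.16  0.03 ]
file2 [0.307 0.158 0.03 ]
cup [0.662 0.453 0.03 ]
cream [0.524 0.448 0.03 ]
p1 [ 0.428 -0.373  0.03 ]
p2 [ 0.513 -0.427  0.03 ]
[]
```

View pics/crop.png

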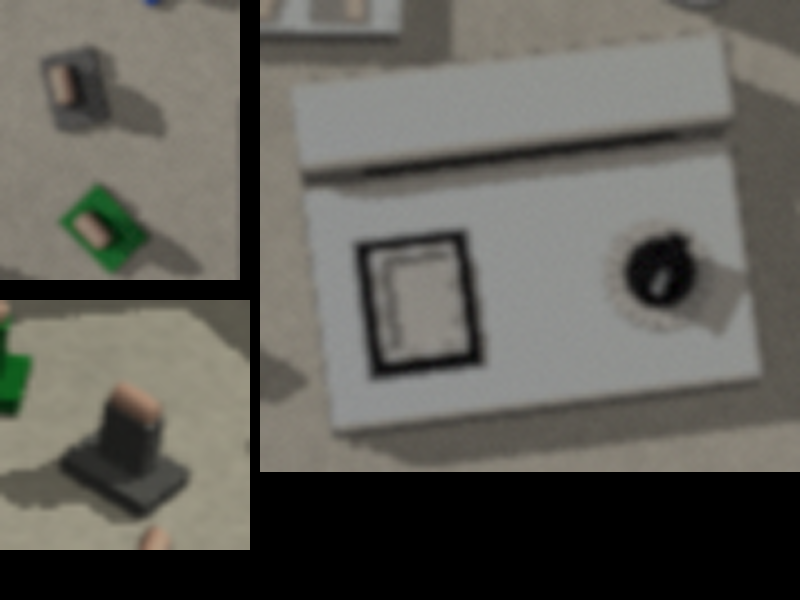

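The crop shows the grey carrier (foot, post, pale tip), yawed about +15°, with green just below it. The printer is yawed about +7°, with the pocket on the left and the knob on the right.

```bash
python3 - <<'E'
from h import *
c=cap('wrist'); print(np.array(c['hand_eye']).round(4).tolist(),c['f'])
s=c['s']
for p in [(.45,-.25,.33),(.50,-.09,.33),(.45,.29,.28)]: print(totool(p,s).round())
E
```

```text
[[-0.0003, -0.9561, -0.2929, 0.0818], [1.0, -0.0001, -0.0009, 0.0004], [0.0008, -0.2929, 0.9561, -0.138], [0.0, 0.0, 0.0, 1.0]] 373.3917213644791
[ 334. -233.  -83.]
[ 437. -365.  -83.]
[ 523. -738.  -32.]
```

Call:
servo_tool:
  plan:
    - [0, [60, -45, -40], 0]
    - [0, [115, -88, -80], 0]
    - [0, [165, -126, -80], 0]
    - [0, [220, -168, -80], 0]
    - [0, [270, -206, -80], 0]
    - [0, [320, -244, -80], 0]
    - [0, [370, -282, -80], 0]
    - [0, [420, -320, -80], 0]
    - [0, [465, -354, -80], 0]
    - [0, [465, -354, -80], 0]

```text
clock: 1.6
tcp_pos: [0.5316, -0.0872, 0.3278]
ee_rot: [-180.0, -0.0, 20.7]
ft_force: [0.8, -1.3, 0.4]
grip_width: 1.0
grasp_force: 0.0
```

Call:
servo_tool:
  plan:
    - [0, [0, 0, 0], 0]
    - [0, [0, 0, 0], 0]

```text
clock: 1.85
tcp_pos: [0.5303, -0.0913, 0.3275]
ee_rot: [180.0, 0.0, 20.5]
ft_force: [-0.1, -0.7, -0.2]
grip_width: 1.003
grasp_force: 0.0
```

```bash
python3 - <<'E'
from h import *
c=cap('wrist'); save('w1',c); np.save('w1.npy',c,allow_pickle=True)
print(c['s']['tcp_pos'],c['s']['ee_rot'],c['s']['clock'],np.abs(c['s']['qvel']).max())
print(totool((.46,.29,.25),c['s']))
E
```

```text
[ 0.53030842 -0.09128684  0.32746592] [1.79980391e+02 2.47165294e-02 2.05192706e+01] 1.85 0.9479148771209912
[  67.83533302 -381.76699829   77.3060161 ]
```

View pics/w1.png

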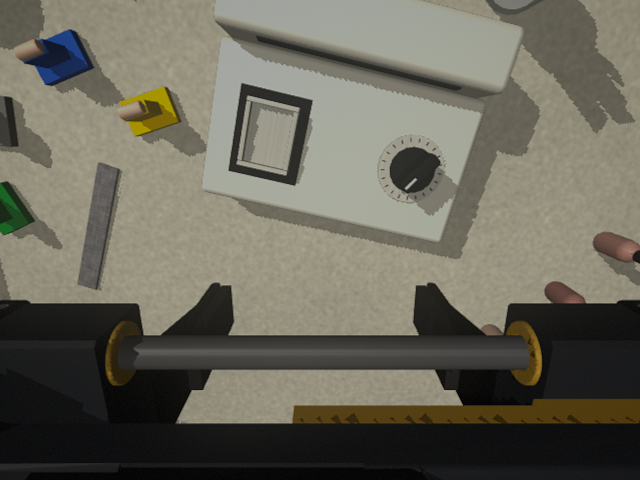

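The wrist view shows the pocket with its black slot around (270,135), the knob centred near (411,169) with its white pointer toward lower left and bar toward (435,158), and the casing's front corners at (203,190) and (440,242).

```bash
python3 - <<'E'
from h import *
c=np.load('w1.npy',allow_pickle=True).item(); g=cv2.cvtColor(c['img'],cv2.COLOR_RGB2GRAY)
fl=ray(c,(203,190),.055);fr=ray(c,(440,242),.055); v=fl-fr
yaw=np.degrees(np.arctan2(-v[0],v[1])); print('front',fl,fr,np.linalg.norm(v),yaw)
Rz=R.from_euler('z',yaw,degrees=True).as_matrix(); P=(fl+fr)/2+Rz@[.08,0,0]
print('pred pocket',P+Rz@[-.005,.075,0],'knob',P+Rz@[-.005,-.08,0])
# slot
m=(g<60).astype(np.uint8); m[:75]=0;m[200:]=0;m[:,:215]=0;m[:,325:]=0
cs,h=cv2.findContours(m,cv2.RETR_CCOMP,cv2.CHAIN_APPROX_NONE)
for k,(q,hh) in enumerate(zip(cs,h[0])):
    if cv2.contourArea(q)<500: continue
    z=.055 if hh[3]<0 else .071
    pts=np.array([ray(c,p[0],z)[:2] for p in q])*1000
    rr=cv2.minAreaRect(pts.astype(np.float32)); print('hole' if hh[3]>=0 else 'outer',z,rr)
# knob
m=(g<55).astype(np.uint8); m[:130]=0;m[205:]=0;m[:,:375]=0;m[:,450:]=0
cs,_=cv2.findContours(m,cv2.RETR_EXTERNAL,cv2.CHAIN_APPROX_NONE)
q=max(cs,key=cv2.contourArea); print(cv2.minAreaRect(q),cv2.boundingRect(q))
for k in [('dial',(411,169),.056)]: print(k,ray(c,k[1],k[2]))
im=cv2.resize(c['img'][75:215,220:460],(800,467),interpolation=2); cv2.imwrite('pics/w1c.png',im[:,:,::-1])
E
```

```text
front [0.498641   0.03812818 0.055     ] [ 0.53593075 -0.23283352  0.055     ] 0.2735155724890434 7.8358241603012155
pred pocket [ 0.58136046 -0.01282784  0.055     ] knob [ 0.60249239 -0.16638057  0.055     ]
outer 0.055 ((578.5967407226562, -12.18331527709961), (89.3328857421875, 73.33924102783203), 7.644020080566406)
hole 0.071 ((578.7113037109375, -12.670211791992188), (71.62932586669922, 56.3769416809082), 7.720331192016602)
((411.91351318359375, 169.21890258789062), (42.993682861328125, 45.80101013183594), 27.89727020263672) (390, 148, 50, 45)
('dial', (411, 169), 0.056) [ 0.59985892 -0.16698376  0.056     ]
```

View pics/w1c.png

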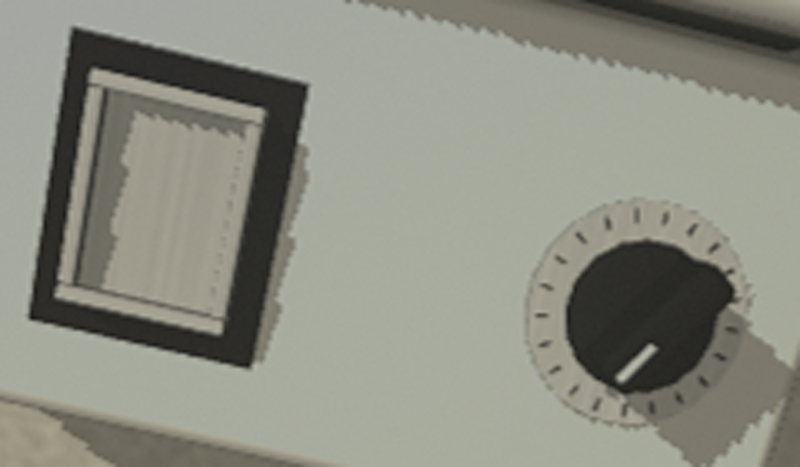

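Call:
servo_tool:
  plan:
    - [0, [10, -60, 10], 0]
    - [0, [20, -115, 20], 0]
    - [0, [30, -170, 30], 0]
    - [0, [40, -220, 40], 0]
    - [0, [50, -270, 50], 0]
    - [0, [60, -325, 60], 0]
    - [0, [68, -382, 77], 0]
    - [0, [68, -382, 77], 0]
    - [0, [68, -382, 77], 0]

```text
clock: 3.02
tcp_pos: [0.4609, 0.2896, 0.2505]
ee_rot: [179.9, 0.0, 20.5]
ft_force: [-0.4, -0.7, 0.4]
grip_width: 1.0
grasp_force: 0.0
```

```bash
python3 - <<'E'
from h import *
c=cap('wrist'); save('w2',c); np.save('w2.npy',c,allow_pickle=True)
print(c['s']['tcp_pos'],c['s']['ee_rot'],c['s']['clock'],np.abs(c['s']['qvel']).max())
E
```

```text
[0.46085758 0.28964251 0.25046431] [1.79943932e+02 5.92474281e-03 2.04581324e+01] 3.025 1.2111126303561137
```

View pics/w2.png

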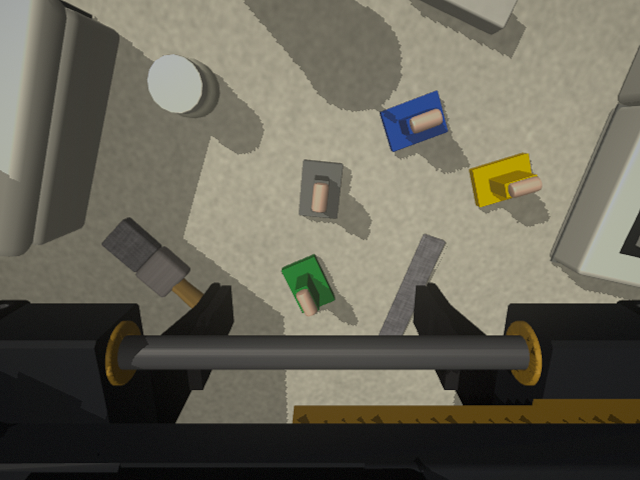

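Wrist view: the grey carrier has its foot around (321,190) and its nail tip at (320,195). Green sits at (308,285), and the file at (412,285).

```bash
python3 - <<'E'
from h import *
c=np.load('w2.npy',allow_pickle=True).item()
im=c['img'];hsv=cv2.cvtColor(im,cv2.COLOR_RGB2HSV)
for p in [(310,170),(340,170),(305,215),(320,195),(360,170),(333,215)]: print(p,im[p[1],p[0]],end=' ')
q=np.array([(304,160),(344,163),(338,220),(300,217)],float)
g=cv2.cvtColor(im,cv2.COLOR_RGB2GRAY)
q=cv2.cornerSubPix(g,q.astype(np.float32).reshape(-1,1,2),(4,4),(-1,-1),(3,50,.01))[:,0]; print(q)
w=np.array([ray(c,p,.012) for p in q]); print((w*1000).round(1))
ctr=w.mean(0); e=(w[0]+w[1]-w[2]-w[3])[:2]; f=(w[0]+w[3]-w[1]-w[2])[:2]
print(ctr,'L',np.linalg.norm(e)/2,np.linalg.norm(f)/2,'yaw',np.degrees(np.arctan2(e[1],e[0])),np.degrees(np.arctan2(-f[0],f[1])))
# nail tip
m=cv2.inRange(hsv,(0,60,120),(20,255,255)); m[:150]=0;m[230:]=0;m[:,:290]=0;m[:,360:]=0
M=cv2.moments(m,True); u=(M['m10']/M['m00'],M['m01']/M['m00']); print('tip',u,ray(c,u,.055),ray(c,u,.052))
E
```

```text
(310, 170) [107 105  97] (340, 170) [106 105  96] (305, 215) [92 90 82] (320, 195) [184 163 137] (360, 170) [178 173 150] (333, 215) [81 79 72] [[303.46753 158.71698]
 [341.4268  162.60928]
 [338.      220.     ]
 [298.36234 214.38797]]
[[503.1 325.7  12. ]
 [512.7 289.3  12. ]
 [457.  271.4  12. ]
 [448.3 311.9  12. ]]
[0.48029284 0.29956884 0.012     ] L 0.05746862290834625 0.03953362178199763 yaw 16.02947097688265 13.375742395614415
tip (318.76993865030676, 197.43251533742333) [0.4796879  0.30050323 0.055     ] [0.47916665 0.30034553 0.052     ]
```

Call:
servo_tool:
  plan:
    - [0, [21, -3, 50], 5.2]
    - [0, [21, -3, 100], 5.2]
    - [0, [21, -3, 150], 5.2]
    - [0, [21, -3, 185], 5.2]
    - [0, [21, -3, 205], 5.2]
    - [0, [21, -3, 210], 5.2]
    - [0, [21, -3, 210], 5.2]
    - [1, [21, -3, 210], 5.2]
    - [1, [21, -3, 210], 5.2]
    - [1, [21, -3, 210], 5.2]

```text
clock: 4.32
tcp_pos: [0.4789, 0.3014, 0.041]
ee_rot: [180.0, -0.0, 15.4]
ft_force: [0.3, -0.7, 0.7]
grip_width: 0.746
grasp_force: 0.0
```

Call:
servo_tool:
  plan:
    - [1, [0, 0, 0], 0]
    - [1, [0, 0, 0], 0]
    - [1, [0, 0, 0], 0]

```text
clock: 4.7
tcp_pos: [0.4787, 0.3012, 0.0405]
ee_rot: [180.0, 0.0, 15.4]
ft_force: [-0.4, -0.4, 0.4]
grip_width: 0.4
grasp_force: 0.0
```

Call:
servo_tool:
  plan:
    - [0.84, [0, 0, 0], 0]
    - [0.84, [0, 0, 0], 0]
    - [0.84, [0, 0, 0], 0]
    - [0.84, [0, 0, 0], 0]

```text
clock: 5.2
tcp_pos: [0.4788, 0.3011, 0.0405]
ee_rot: [180.0, 0.0, 15.4]
ft_force: [0.9, -0.5, 0.0]
grip_width: 0.166
grasp_force: 0.3
```

Call:
servo_tool:
  plan:
    - [0.87, [0, 0, 0], 0]
    - [0.87, [0, 0, 0], 0]

```text
clock: 5.45
tcp_pos: [0.4787, 0.3013, 0.0405]
ee_rot: [180.0, -0.0, 15.4]
ft_force: [0.5, -0.9, 0.4]
grip_width: 0.157
grasp_force: 30.0
```

Call:
servo_tool:
  plan:
    - [1, [0, 0, 0], 0]
    - [1, [0, 0, 0], 0]

```text
clock: 5.7
tcp_pos: [0.4787, 0.3013, 0.0405]
ee_rot: [180.0, -0.0, 15.4]
ft_force: [0.4, -0.7, 0.1]
grip_width: 0.16
grasp_force: 30.0
```

Call:
servo_tool:
  plan:
    - [1, [0, 0, -50], 0]
    - [1, [0, 0, -105], 0]
    - [1, [2, 50, -120], 1.5]
    - [1, [4, 105, -120], 3]
    - [1, [6, 165, -120], 4.5]
    - [1, [8, 220, -120], 6]
    - [1, [10, 275, -120], 7.7]
    - [1, [13, 329, -120], 7.7]
    - [1, [13, 329, -95], 7.7]
    - [1, [13, 329, -92], 7.7]

```text
clock: 6.95
tcp_pos: [0.5773, -0.0127, 0.131]
ee_rot: [-179.9, 0.2, 7.6]
ft_force: [-0.2, -0.3, -0.7]
grip_width: 0.157
grasp_force: 30.0
```

Call:
servo_tool:
  plan:
    - [1, [0, 0, 0], 0]
    - [1, [0, 0, 0], 0]
    - [1, [0, 0, 0], 0]

```text
clock: 7.32
tcp_pos: [0.5787, -0.0121, 0.1333]
ee_rot: [180.0, -0.1, 7.7]
ft_force: [1.3, -0.2, -0.7]
grip_width: 0.163
grasp_force: 30.0
```

```bash
python3 - <<'E'
from h import *
c=cap('wrist'); np.save('w3.npy',c,allow_pickle=True)
print(c['s']['tcp_pos'],c['s']['ee_rot'],c['s']['clock'],c['s']['grasp_force'])
im=cv2.resize(c['img'][180:360,200:440],(800,600),interpolation=2); cv2.imwrite('pics/w3c.png',im[:,:,::-1])
print(proj(c,[.5787,-.0127,.071]))
E
```

```text
[ 0.57867088 -0.0120582   0.13328135] [ 1.79980998e+02 -6.12493038e-02  7.70283811e+00] 7.325 29.99990630429238
[324.22359228 275.92601461]
```

View pics/w3c.png

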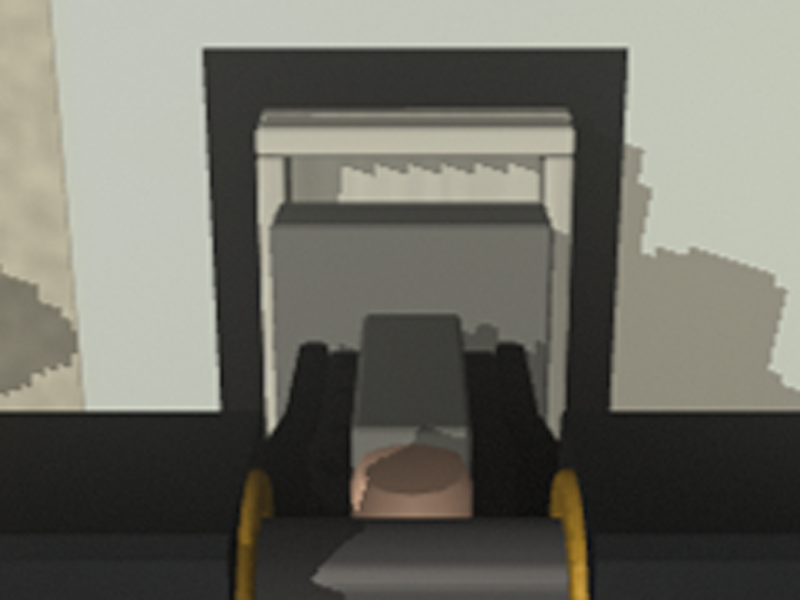

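The crop shows the carrier above the pocket. The foot's far top edge is at crop row 226, columns 273–550. The rim's far inner edge is at crop row 154, columns 285–543.

```bash
python3 - <<'E'
from h import *
c=np.load('w3.npy',allow_pickle=True).item(); s=c['s']
def w(u,v,z): 
    q=totool(ray(c,(200+(u+.5)*.3-.5,180+(v+.5)*.3-.5),z),s); return q.round(1)
print('foot top',w(273,226,.1048),w(550,226,.1048),'bottom',w(284,204,.0928),w(547,204,.0928))
print('rim outer',w(258,126,.071),w(574,126,.071),'inner',w(285,154,.071),w(543,154,.071))
print('rim sides at row 230 outer L/R',w(261,230,.071),w(571,260,.071),'inner floor')
print('slot',w(204,48,.055),w(627,48,.055))
E
```

```text
foot top [ 28.1 -19.5  28.5] [28.1 19.5 28.5] bottom [ 27.7 -19.1  40.5] [27.6 20.3 40.5]
rim outer [ 34.5 -25.3  62.3] [34.5 26.8 62.3] inner [ 29.7 -21.   62.3] [29.7 21.8 62.3]
rim sides at row 230 outer L/R [ 16.4 -25.5  62.3] [11.  27.2 62.3] inner floor
slot [ 44.7 -36.3  78.3] [44.7 37.7 78.3]
```

Call:
servo_tool:
  plan:
    - [1, [0.2, 0.4, 10], 0]
    - [1, [0.2, 0.4, 17], 0]
    - [1, [0.2, 0.4, 20], 0]
    - [1, [0.2, 0.4, 22], 0]
    - [1, [0.2, 0.4, 24], 0]
    - [1, [0.2, 0.4, 26], 0]
    - [1, [0.2, 0.4, 26], 0]

```text
clock: 8.25
tcp_pos: [0.5786, -0.0129, 0.1065]
ee_rot: [180.0, 0.0, 7.7]
ft_force: [0.1, 0.6, -0.4]
grip_width: 0.162
grasp_force: 30.0
```

Call:
servo_tool:
  plan:
    - [1, [0, 0, 2], 0]
    - [1, [0, 0, 3], 0]
    - [1, [0, 0, 4], 0]
    - [1, [0, 0, 4.4], 0]
    - [1, [0, 0, 4.4], 0]

```text
clock: 8.88
tcp_pos: [0.5787, -0.0129, 0.1025]
ee_rot: [180.0, -0.0, 7.7]
ft_force: [-2.4, -0.8, 4.6]
grip_width: 0.158
grasp_force: 30.0
```

Call:
servo_tool:
  plan:
    - [0.8, [0, 0, 0], 0]
    - [0.6, [0, 0, 0], 0]
    - [0.5, [0, 0, 0], 0]
    - [0.5, [0, 0, -10], 0]
    - [0.5, [0, 0, -30], 0]
    - [0.3, [0, 0, -70], 0]
    - [0, [0, 0, -120], 0]
    - [0, [-20, 40, -140], 0]
    - [0, [-20, 75, -140], 0]
    - [0, [-20, 75, -140], 0]

```text
clock: 10.12
tcp_pos: [0.5689, -0.0934, 0.2438]
ee_rot: [179.9, -0.1, 7.4]
ft_force: [-0.3, -1.0, -0.8]
grip_width: 0.959
grasp_force: 0.0
```

Call:
servo_tool:
  plan:
    - [0, [0, 0, 0], 0]
    - [0, [0, 0, 0], 0]

```text
clock: 10.38
tcp_pos: [0.5689, -0.0885, 0.2426]
ee_rot: [-180.0, -0.0, 7.8]
ft_force: [0.2, -0.3, -0.9]
grip_width: 0.999
grasp_force: 0.0
```

```bash
python3 - <<'E'
from h import *
c=cap('wrist'); np.save('w4.npy',c,allow_pickle=True)
print(c['s']['tcp_pos'],c['s']['ee_rot'],c['s']['clock'],c['s']['q'])
im=cv2.resize(c['img'][100:300,200:466],(798,600),interpolation=2); cv2.imwrite('pics/w4c.png',im[:,:,::-1])
print(proj(c,[.6015,-.167,.1]),proj(c,[.5787,-.0127,.071]))
E
```

```text
[ 0.56888525 -0.08847226  0.24258171] [-1.79987095e+02 -2.52629633e-02  7.77373609e+00] 10.375 [ 33.46455495  16.28182982 -35.00201667  90.36974925   9.50991305
  76.33463164 -84.93232831]
[430.68742788 209.59217201] [235.65034519 204.36311886]
```

View pics/w4c.png

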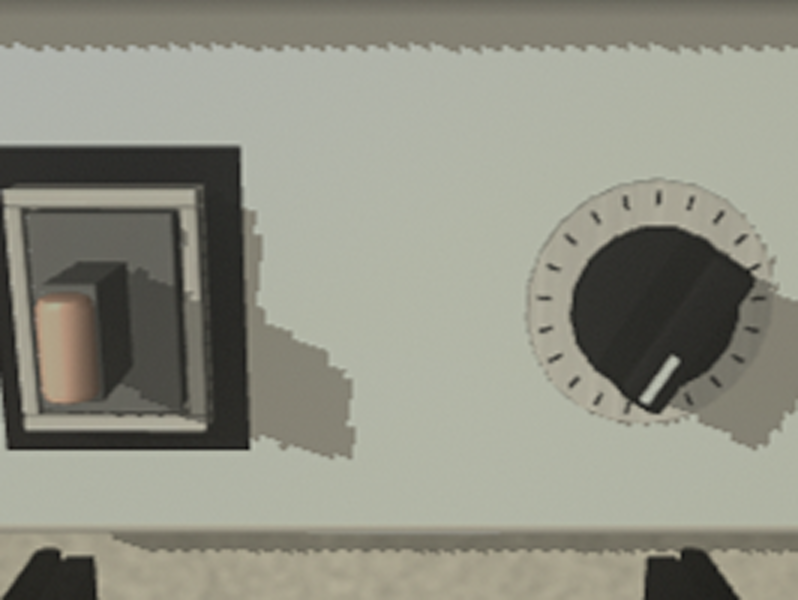

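The carrier is seated level in the pocket. The knob's dial ring is centred at crop (650,301), and the bar and pointer run along (675,358)–(645,402), about 34° from tool x.

```bash
python3 - <<'E'
from h import *
c=np.load('w4.npy',allow_pickle=True).item(); s=c['s']
w=lambda u,v,z: ray(c,(200+(u+.5)/3-.5,100+(v+.5)/3-.5),z)
print('ring ctr',w(650,301.5,.056),'diam',np.linalg.norm(w(527,301,.056)-w(773,301,.056)))
P=[w(645,402,.1),w(675,358,.1),w(752,285,.1),w(655,411,.1)]
for p in P: print(p)
for a,b in((0,1),(3,2)): d=P[b]-P[a]; print('bar yaw',np.degrees(np.arctan2(d[1],d[0])),np.linalg.norm(d))
print(totool((.5995,-.1665,.15),s))
E
```

```text
ring ctr [ 0.60045794 -0.16668024  0.056     ] diam 0.0720306789142138
[ 0.58106026 -0.15879932  0.1       ]
[ 0.59363207 -0.16401645  0.1       ]
[ 0.6147734  -0.17920332  0.1       ]
[ 0.57902064 -0.16188462  0.1       ]
bar yaw -22.53775036706345 0.013611350044003675
bar yaw -25.845625793363386 0.039726535889668485
[19.73842853 81.47251111 92.57207322]
```

Call:
servo_tool:
  plan:
    - [0, [5, 20, 0], -10.6]
    - [0, [10, 40, 10], -21.2]
    - [0, [15, 60, 20], -31.8]
    - [0, [20, 81.5, 40], -42.4]
    - [0, [20, 81.5, 60], -53]
    - [0, [20, 81.5, 60], -63.6]
    - [0, [20, 81.5, 70], -74.2]
    - [0, [20, 81.5, 80], -84.8]
    - [0, [20, 81.5, 90], -95.4]
    - [0, [20, 81.5, 93], -106]

```text
clock: 11.68
tcp_pos: [0.5993, -0.1672, 0.1485]
ee_rot: [-180.0, -0.0, 114.1]
ft_force: [0.1, -0.1, 0.3]
grip_width: 1.0
grasp_force: 0.0
```

Call:
servo_tool:
  plan:
    - [0, [0, 0, 0], -10]
    - [0, [0, 0, 0], -20]
    - [0, [0, 0, 0], -30]
    - [0, [0, 0, 0], -40.3]
    - [0, [0, 0, 0], -40.3]
    - [0, [0, 0, 0], -40.3]
    - [0, [0, 0, 0], -40.3]

```text
clock: 12.55
tcp_pos: [0.5995, -0.1679, 0.1492]
ee_rot: [-180.0, 0.0, 153.8]
ft_force: [0.3, -0.7, 0.1]
grip_width: 0.998
grasp_force: 0.0
```

```bash
python3 - <<'E'
from h import *
c=cap('wrist'); np.save('w5.npy',c,allow_pickle=True); s=c['s']
print(s['tcp_pos'],s['ee_rot'],s['clock'],s['q'].round(1),totool((.5995,-.1665,.094),s))
im=cv2.resize(c['img'][160:400,160:480],(800,600),interpolation=2); cv2.imwrite('pics/w5c.png',im[:,:,::-1])
E
```

```text
[ 0.59954265 -0.16785652  0.14923662] [-1.79989979e+02  1.02021539e-02  1.53842517e+02] 12.55 [ 52.   33.7 -55.7  88.8  28.7  72.9  56.1] [ 0.64612316  1.20845767 55.23629388]
```

View pics/w5c.png

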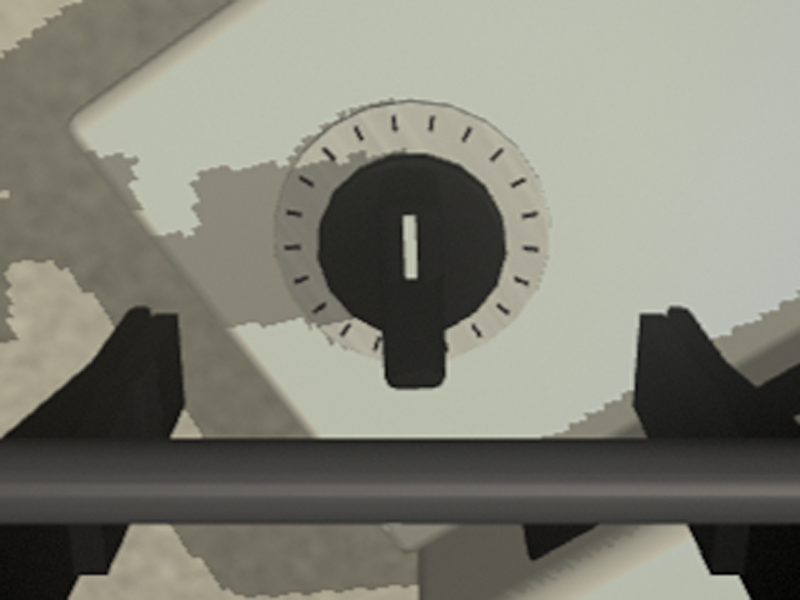

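The knob bar sits vertically between the open fingers, centred at crop column 415 with the fingers at 409, so I shift tool y by +1.2 mm.

Call:
servo_tool:
  plan:
    - [0, [0.6, 1.2, 20], 0]
    - [0.3, [0.6, 1.2, 40], 0]
    - [0.6, [0.6, 1.2, 50], 0]
    - [0.8, [0.6, 1.2, 54], 0]
    - [0.8, [0.6, 1.2, 54], 0]
    - [0.8, [0.6, 1.2, 54], 0]
    - [0.8, [0.6, 1.2, 54], 0]
    - [0.8, [0.6, 1.2, 54], 0]

```text
clock: 13.6
tcp_pos: [0.5996, -0.1668, 0.0954]
ee_rot: [-180.0, 0.0, 154.0]
ft_force: [-0.6, 0.2, -0.3]
grip_width: 0.291
grasp_force: 0.0
```

Call:
servo_tool:
  plan:
    - [0.84, [0, 0, 0], 0]
    - [0.84, [0, 0, 0], 0]

```text
clock: 13.85
tcp_pos: [0.5995, -0.1667, 0.0952]
ee_rot: [-180.0, 0.0, 154.0]
ft_force: [0.0, -0.0, -0.3]
grip_width: 0.173
grasp_force: 0.0
```

Call:
servo_tool:
  plan:
    - [0.846, [0, 0, 0], 0]
    - [0.846, [0, 0, 0], 0]

```text
clock: 14.1
tcp_pos: [0.5994, -0.1668, 0.0952]
ee_rot: [-180.0, -0.0, 154.0]
ft_force: [-1.8, -0.8, 0.8]
grip_width: 0.155
grasp_force: 19.5
```

```bash
cat > o.py <<'E'
from h import *
s=telemetry.observe(); print('t',round(s['clock'],2),'yaw',s['ee_rot'][2].round(2),'M',s['moment'].round(3),'F',s['ft_force'].round(1),'w',round(s['grip_width'],4),'g',round(float(s['grasp_force']),1),'tau7',s['tau'][6].round(3),'q7',s['q'][6].round(2))
E
python3 o.py
```

```text
t 14.1 yaw 153.95 M [-0.147  0.092 -0.022] F [-1.8 -0.8  0.8] w 0.1552 g 19.5 tau7 -0.006 q7 54.31
```

Call:
servo_tool:
  plan:
    - [0.845, [0, 0, 0], 1.5]
    - [0.845, [0, 0, 0], 1.5]

```text
clock: 14.35
tcp_pos: [0.5994, -0.1669, 0.0951]
ee_rot: [-180.0, -0.0, 152.4]
ft_force: [-1.3, -1.3, 1.1]
grip_width: 0.155
grasp_force: 16.7
```

```bash
python3 o.py
```

```text
t 14.35 yaw 152.41 M [-0.204  0.183 -0.012] F [-1.3 -1.3  1.1] w 0.1555 g 16.7 tau7 -0.249 q7 52.9
```

Call:
servo_tool:
  plan:
    - [0.845, [0, 0, 0], 1.5]
    - [0.845, [0, 0, 0], 1.5]

```text
clock: 14.6
tcp_pos: [0.5994, -0.1669, 0.0951]
ee_rot: [-180.0, -0.0, 150.9]
ft_force: [-1.8, -1.9, 1.8]
grip_width: 0.158
grasp_force: 16.7
```

```bash
python3 o.py
```

```text
t 14.6 yaw 150.91 M [-0.3    0.31   0.044] F [-1.8 -1.9  1.8] w 0.1585 g 16.7 tau7 -0.249 q7 51.53
```

Call:
servo_tool:
  plan:
    - [0.845, [0, 0, 0], 2]
    - [0.845, [0, 0, 0], 2]

```text
clock: 14.85
tcp_pos: [0.5994, -0.1669, 0.0951]
ee_rot: [-180.0, 0.0, 148.9]
ft_force: [-2.6, -2.5, 1.3]
grip_width: 0.159
grasp_force: 16.7
```

```bash
python3 o.py
```

```text
t 14.85 yaw 148.9 M [-0.408  0.367 -0.018] F [-2.6 -2.5  1.3] w 0.1591 g 16.7 tau7 -0.334 q7 49.69
```

Call:
servo_tool:
  plan:
    - [0.847, [0, 0, 0], 2]
    - [0.847, [0, 0, 0], 2]

```text
clock: 15.1
tcp_pos: [0.5994, -0.1669, 0.0951]
ee_rot: [-180.0, 0.0, 146.9]
ft_force: [-2.7, -2.9, 1.6]
grip_width: 0.162
grasp_force: 22.4
```

```bash
python3 o.py
```

```text
t 15.1 yaw 146.91 M [-0.481  0.449  0.098] F [-2.7 -2.9  1.6] w 0.1618 g 22.4 tau7 -0.422 q7 47.86
```

Call:
servo_tool:
  plan:
    - [0.847, [0, 0, 0], 2.5]
    - [0.847, [0, 0, 0], 2.5]

```text
clock: 15.35
tcp_pos: [0.5994, -0.1669, 0.0951]
ee_rot: [-180.0, 0.0, 144.5]
ft_force: [-3.1, -3.3, 1.5]
grip_width: 0.154
grasp_force: 22.4
```

```bash
python3 o.py
```

```text
t 15.35 yaw 144.47 M [-0.611  0.6    0.188] F [-3.1 -3.3  1.5] w 0.1538 g 22.4 tau7 -0.576 q7 45.64
```

Call:
servo_tool:
  plan:
    - [0.847, [0, 0, 0], 2.5]
    - [0.847, [0, 0, 0], 2.5]

```text
clock: 15.6
tcp_pos: [0.5993, -0.1669, 0.0951]
ee_rot: [-180.0, -0.0, 142.0]
ft_force: [-3.2, -3.0, 2.2]
grip_width: 0.159
grasp_force: 22.4
```

```bash
python3 o.py
```

```text
t 15.6 yaw 142.0 M [-0.72   0.651  0.07 ] F [-3.2 -3.   2.2] w 0.1594 g 22.4 tau7 -0.488 q7 43.38
```

Call:
servo_tool:
  plan:
    - [0.847, [0, 0, 0], 2.5]
    - [0.847, [0, 0, 0], 2.5]

```text
clock: 15.85
tcp_pos: [0.5993, -0.1669, 0.0951]
ee_rot: [-180.0, 0.0, 139.5]
ft_force: [-3.5, -3.7, 1.3]
grip_width: 0.161
grasp_force: 22.3
```

```bash
python3 o.py
```

```text
t 15.85 yaw 139.51 M [-0.714  0.754 -0.014] F [-3.5 -3.7  1.3] w 0.161 g 22.3 tau7 -0.395 q7 41.11
```

```bash
cat >> h.py <<'E'
def pointer(c):
    g=cv2.cvtColor(c['img'],cv2.COLOR_RGB2GRAY)
    # project approx knob region: black disc ahead of tool
    s=c['s']; Rt=R.from_euler('xyz',s['ee_rot'],degrees=True).as_matrix(); t=np.array(s['tcp_pos'])
    z=t[2]-.1
    poly=np.array([proj(c,t+Rt@np.array([x,y,z])) for x,y in((.004,-.0075),(.022,-.0075),(.022,.0075),(.004,.0075))])
    m0=np.zeros(g.shape,np.uint8); cv2.fillPoly(m0,[poly.astype(np.int32)],1)
    v=g[m0>0]; th=(int(v.min())+int(v.max()))/2
    m=((g>th)&(m0>0)).astype(np.uint8)
    n,l,st,_=cv2.connectedComponentsWithStats(m)
    if n<2: return None
    k=1+st[1:,4].argmax(); ys,xs=np.nonzero(l==k)
    P=np.array([totool(ray(c,p,.1),s)[:2] for p in zip(xs,ys)])
    q=P-P.mean(0); w,V=np.linalg.eigh(q.T@q/len(q)); d=V[:,1]*np.sign(V[0,1])
    return dict(rel=round(float(np.degrees(np.arctan2(d[1],d[0]))),1),n=len(xs),mean=P.mean(0).round(1),len=round(float(4*w[1]**.5),1),wid=round(float(4*w[0]**.5),1),v=(int(v.min()),int(v.max())))
E
cat >> o.py <<'E'
print(pointer(cap('wrist')))
E
python3 -c "
from h import *
print(pointer(np.load('w5.npy',allow_pickle=True).item()))"
python3 o.py
```

```text
{'rel': -2.4, 'n': 132, 'mean': array([13.6,  0.9]), 'len': 16.3, 'wid': 3.2, 'v': (28, 199)}
t 15.85 yaw 139.51 M [-0.714  0.754 -0.014] F [-3.5 -3.7  1.3] w 0.161 g 22.3 tau7 -0.395 q7 41.11
{'rel': -0.5, 'n': 200, 'mean': array([13. ,  0.5]), 'len': 16.6, 'wid': 2.7, 'v': (16, 198)}
```

Call:
servo_tool:
  plan:
    - [0.847, [0, 0, 0], 2]
    - [0.847, [0, 0, 0], 2]

```text
clock: 16.15
tcp_pos: [0.5993, -0.167, 0.0951]
ee_rot: [-180.0, 0.0, 137.5]
ft_force: [-3.7, -3.7, 1.7]
grip_width: 0.16
grasp_force: 22.3
```

```bash
python3 o.py
```

```text
t 16.15 yaw 137.51 M [-0.882  0.838  0.02 ] F [-3.7 -3.7  1.7] w 0.1596 g 22.3 tau7 -0.269 q7 39.28
{'rel': -0.9, 'n': 204, 'mean': array([13.1,  0.4]), 'len': 16.7, 'wid': 2.8, 'v': (16, 198)}
```

Call:
servo_tool:
  plan:
    - [0.847, [0, 0, 0], 2]
    - [0.847, [0, 0, 0], 2]

```text
clock: 16.45
tcp_pos: [0.5993, -0.167, 0.0952]
ee_rot: [-180.0, 0.0, 135.5]
ft_force: [-3.8, -2.9, 1.9]
grip_width: 0.161
grasp_force: 22.3
```

```bash
python3 o.py
```

```text
t 16.45 yaw 135.51 M [-0.81   0.846 -0.028] F [-3.8 -2.9  1.9] w 0.1611 g 22.3 tau7 -0.269 q7 37.45
{'rel': -1.1, 'n': 208, 'mean': array([13.1,  0.4]), 'len': 16.6, 'wid': 2.9, 'v': (15, 197)}
```

Call:
servo_tool:
  plan:
    - [0.847, [0, 0, 0], 2]
    - [0.847, [0, 0, 0], 2]

```text
clock: 16.75
tcp_pos: [0.5993, -0.167, 0.0951]
ee_rot: [-180.0, 0.0, 133.5]
ft_force: [-4.6, -3.4, 2.6]
grip_width: 0.158
grasp_force: 22.3
```

```bash
python3 o.py
```

```text
t 16.75 yaw 133.51 M [-0.916  0.797  0.026] F [-4.6 -3.4  2.6] w 0.1576 g 22.3 tau7 -0.269 q7 35.62
{'rel': -1.2, 'n': 211, 'mean': array([13.2,  0.4]), 'len': 16.5, 'wid': 2.9, 'v': (17, 195)}
```

Call:
servo_tool:
  plan:
    - [0.847, [0, 0, 0], 2]
    - [0.847, [0, 0, 0], 2]

```text
clock: 17.05
tcp_pos: [0.5992, -0.167, 0.0951]
ee_rot: [-180.0, 0.0, 131.5]
ft_force: [-3.7, -3.9, 2.6]
grip_width: 0.158
grasp_force: 22.3
```

```bash
python3 o.py
```

```text
t 17.05 yaw 131.51 M [-0.871  0.891  0.026] F [-3.7 -3.9  2.6] w 0.1583 g 22.3 tau7 -0.269 q7 33.79
{'rel': -1.0, 'n': 219, 'mean': array([13.1,  0.5]), 'len': 16.8, 'wid': 2.9, 'v': (16, 197)}
```

Call:
servo_tool:
  plan:
    - [0.847, [0, 0, 0], 2]
    - [0.847, [0, 0, 0], 2]

```text
clock: 17.35
tcp_pos: [0.5992, -0.167, 0.0951]
ee_rot: [-180.0, 0.0, 129.5]
ft_force: [-4.4, -4.1, 3.4]
grip_width: 0.161
grasp_force: 22.3
```

```bash
python3 o.py
```

```text
t 17.35 yaw 129.52 M [-0.906  0.933  0.143] F [-4.4 -4.1  3.4] w 0.1608 g 22.3 tau7 -0.395 q7 31.97
{'rel': 0.1, 'n': 233, 'mean': array([12.8,  0.4]), 'len': 16.8, 'wid': 3.1, 'v': (16, 198)}
```

Call:
servo_tool:
  plan:
    - [0.847, [0, 0, 0], 2]
    - [0.847, [0, 0, 0], 2]

```text
clock: 17.65
tcp_pos: [0.5992, -0.1671, 0.0951]
ee_rot: [-180.0, 0.0, 127.5]
ft_force: [-4.6, -4.1, 3.4]
grip_width: 0.16
grasp_force: 22.4
```

```bash
python3 o.py
```

```text
t 17.65 yaw 127.53 M [-0.859  0.919  0.173] F [-4.6 -4.1  3.4] w 0.16 g 22.4 tau7 -0.422 q7 30.13
{'rel': -0.3, 'n': 230, 'mean': array([13. ,  0.4]), 'len': 16.7, 'wid': 3.1, 'v': (15, 195)}
```

Call:
servo_tool:
  plan:
    - [0.847, [0, 0, 0], 2.5]
    - [0.847, [0, 0, 0], 2.5]

```text
clock: 17.95
tcp_pos: [0.5992, -0.1671, 0.0951]
ee_rot: [-179.9, 0.0, 125.0]
ft_force: [-4.8, -4.5, 3.0]
grip_width: 0.159
grasp_force: 22.4
```

```bash
python3 o.py
```

```text
t 17.95 yaw 125.01 M [-0.903  1.029  0.045] F [-4.8 -4.5  3. ] w 0.1588 g 22.4 tau7 -0.415 q7 27.83
{'rel': -0.4, 'n': 225, 'mean': array([13.2,  0.5]), 'len': 16.2, 'wid': 3.1, 'v': (14, 193)}
```

Call:
servo_tool:
  plan:
    - [0.847, [0, 0, 0], 2.5]
    - [0.847, [0, 0, 0], 2.5]

```text
clock: 18.25
tcp_pos: [0.5992, -0.1671, 0.0951]
ee_rot: [-179.9, 0.0, 122.5]
ft_force: [-4.2, -5.0, 3.2]
grip_width: 0.157
grasp_force: 22.3
```

```bash
python3 o.py
```

```text
t 18.25 yaw 122.5 M [-0.94   1.025  0.022] F [-4.2 -5.   3.2] w 0.157 g 22.3 tau7 -0.333 q7 25.54
{'rel': -0.2, 'n': 227, 'mean': array([13.2,  0.5]), 'len': 16.3, 'wid': 3.1, 'v': (14, 191)}
```

Call:
servo_tool:
  plan:
    - [0.847, [0, 0, 0], 2.5]
    - [0.847, [0, 0, 0], 2.5]

```text
clock: 18.55
tcp_pos: [0.5991, -0.1671, 0.0951]
ee_rot: [-179.9, 0.0, 120.0]
ft_force: [-4.3, -3.9, 3.2]
grip_width: 0.159
grasp_force: 22.3
```

```bash
python3 o.py
```

```text
t 18.55 yaw 120.0 M [-0.966  1.018  0.091] F [-4.3 -3.9  3.2] w 0.1594 g 22.3 tau7 -0.339 q7 23.24
{'rel': 0.1, 'n': 234, 'mean': array([13. ,  0.5]), 'len': 16.8, 'wid': 3.1, 'v': (15, 194)}
```

Call:
servo_tool:
  plan:
    - [0.847, [0, 0, 0], 2.5]
    - [0.847, [0, 0, 0], 2.5]

```text
clock: 18.85
tcp_pos: [0.5991, -0.1671, 0.0951]
ee_rot: [-179.9, 0.0, 117.5]
ft_force: [-4.7, -2.9, 3.5]
grip_width: 0.16
grasp_force: 22.3
```

```bash
python3 o.py
```

```text
t 18.85 yaw 117.5 M [-0.902  1.071  0.016] F [-4.7 -2.9  3.5] w 0.1598 g 22.3 tau7 -0.338 q7 20.95
{'rel': -0.1, 'n': 235, 'mean': array([13. ,  0.5]), 'len': 16.9, 'wid': 3.1, 'v': (15, 193)}
```

Call:
servo_tool:
  plan:
    - [0.847, [0, 0, 0], 2.5]
    - [0.847, [0, 0, 0], 2.5]

```text
clock: 19.15
tcp_pos: [0.5991, -0.1672, 0.0951]
ee_rot: [-179.9, 0.0, 115.0]
ft_force: [-5.2, -4.4, 2.9]
grip_width: 0.161
grasp_force: 22.3
```

```bash
python3 o.py
```

```text
t 19.15 yaw 115.0 M [-0.922  1.112  0.01 ] F [-5.2 -4.4  2.9] w 0.1612 g 22.3 tau7 -0.338 q7 18.66
{'rel': -0.1, 'n': 235, 'mean': array([13. ,  0.5]), 'len': 16.9, 'wid': 3.1, 'v': (15, 192)}
```

Call:
servo_tool:
  plan:
    - [0.847, [0, 0, 0], 2.5]
    - [0.847, [0, 0, 0], 2.5]

```text
clock: 19.45
tcp_pos: [0.599, -0.1672, 0.0951]
ee_rot: [-179.9, 0.0, 112.5]
ft_force: [-5.6, -3.9, 3.4]
grip_width: 0.158
grasp_force: 22.3
```

```bash
python3 o.py
```

```text
t 19.45 yaw 112.51 M [-0.942  1.045  0.124] F [-5.6 -3.9  3.4] w 0.1579 g 22.3 tau7 -0.441 q7 16.37
{'rel': -0.1, 'n': 235, 'mean': array([13.1,  0.5]), 'len': 16.9, 'wid': 3.1, 'v': (16, 193)}
```

Call:
servo_tool:
  plan:
    - [0.847, [0, 0, 0], 2.5]
    - [0.847, [0, 0, 0], 2.5]

```text
clock: 19.75
tcp_pos: [0.599, -0.1672, 0.0951]
ee_rot: [-179.9, 0.0, 110.0]
ft_force: [-5.7, -4.5, 4.1]
grip_width: 0.159
grasp_force: 22.4
```

```bash
python3 o.py
```

```text
t 19.75 yaw 110.01 M [-0.988  1.182  0.17 ] F [-5.7 -4.5  4.1] w 0.1586 g 22.4 tau7 -0.487 q7 14.08
{'rel': -0.1, 'n': 235, 'mean': array([13.1,  0.5]), 'len': 16.9, 'wid': 3.1, 'v': (17, 194)}
```

Call:
servo_tool:
  plan:
    - [0.847, [0, 0, 0], 2.5]
    - [0.847, [0, 0, 0], 2.5]

```text
clock: 20.05
tcp_pos: [0.599, -0.1672, 0.0951]
ee_rot: [-179.9, 0.0, 107.5]
ft_force: [-5.9, -4.3, 4.2]
grip_width: 0.16
grasp_force: 22.3
```

```bash
python3 o.py
```

```text
t 20.05 yaw 107.5 M [-0.95   1.234  0.038] F [-5.9 -4.3  4.2] w 0.1597 g 22.3 tau7 -0.393 q7 11.78
{'rel': -0.1, 'n': 235, 'mean': array([13.2,  0.5]), 'len': 16.9, 'wid': 3.1, 'v': (16, 195)}
```

Call:
servo_tool:
  plan:
    - [0.847, [0, 0, 0], 2.5]
    - [0.847, [0, 0, 0], 2.5]

```text
clock: 20.35
tcp_pos: [0.5989, -0.1672, 0.0951]
ee_rot: [-179.9, 0.0, 105.0]
ft_force: [-5.8, -4.1, 3.7]
grip_width: 0.16
grasp_force: 22.3
```

```bash
python3 o.py
```

```text
t 20.35 yaw 105.0 M [-0.987  1.287 -0.02 ] F [-5.8 -4.1  3.7] w 0.1598 g 22.3 tau7 -0.336 q7 9.48
{'rel': -0.1, 'n': 235, 'mean': array([13.2,  0.5]), 'len': 16.9, 'wid': 3.1, 'v': (17, 196)}
```

Call:
servo_tool:
  plan:
    - [0.847, [0, 0, 0], 2.5]
    - [0.847, [0, 0, 0], 2.5]

```text
clock: 20.65
tcp_pos: [0.5989, -0.1672, 0.0951]
ee_rot: [-179.9, 0.0, 102.5]
ft_force: [-5.5, -4.2, 4.6]
grip_width: 0.16
grasp_force: 22.3
```

```bash
python3 o.py
```

```text
t 20.65 yaw 102.49 M [-0.964  1.347  0.013] F [-5.5 -4.2  4.6] w 0.1605 g 22.3 tau7 -0.34 q7 7.18
{'rel': -0.1, 'n': 235, 'mean': array([13.3,  0.6]), 'len': 16.9, 'wid': 3.1, 'v': (17, 198)}
```

Call:
servo_tool:
  plan:
    - [0.847, [0, 0, 0], 2.5]
    - [0.847, [0, 0, 0], 2.5]

```text
clock: 20.95
tcp_pos: [0.5989, -0.1672, 0.0951]
ee_rot: [-179.9, 0.0, 100.0]
ft_force: [-5.6, -3.5, 4.2]
grip_width: 0.161
grasp_force: 22.3
```

```bash
python3 o.py
```

```text
t 20.95 yaw 100.0 M [-1.021  1.372 -0.006] F [-5.6 -3.5  4.2] w 0.1614 g 22.3 tau7 -0.339 q7 4.89
{'rel': -0.1, 'n': 235, 'mean': array([13.3,  0.6]), 'len': 16.9, 'wid': 3.1, 'v': (18, 200)}
```

Call:
servo_tool:
  plan:
    - [0.847, [0, 0, 0], 2.5]
    - [0.847, [0, 0, 0], 2.5]

```text
clock: 21.25
tcp_pos: [0.5989, -0.1672, 0.0951]
ee_rot: [-179.9, 0.0, 97.5]
ft_force: [-6.4, -4.3, 4.6]
grip_width: 0.156
grasp_force: 22.3
```

```bash
python3 o.py
```

```text
t 21.25 yaw 97.5 M [-0.968  1.393  0.035] F [-6.4 -4.3  4.6] w 0.1558 g 22.3 tau7 -0.339 q7 2.59
{'rel': 0.1, 'n': 236, 'mean': array([13.3,  0.6]), 'len': 16.9, 'wid': 3.1, 'v': (17, 201)}
```

Call:
servo_tool:
  plan:
    - [0.847, [0, 0, 0], 2]
    - [0.847, [0, 0, 0], 2]

```text
clock: 21.55
tcp_pos: [0.5988, -0.1672, 0.0951]
ee_rot: [-179.9, 0.0, 95.5]
ft_force: [-7.1, -3.8, 4.4]
grip_width: 0.16
grasp_force: 22.3
```

```bash
python3 o.py
```

```text
t 21.55 yaw 95.51 M [-0.955  1.493  0.125] F [-7.1 -3.8  4.4] w 0.1601 g 22.3 tau7 -0.353 q7 0.76
{'rel': 0.2, 'n': 232, 'mean': array([13.2,  0.6]), 'len': 16.7, 'wid': 3.1, 'v': (18, 201)}
```

Call:
servo_tool:
  plan:
    - [0.847, [0, 0, 0], 2]
    - [0.847, [0, 0, 0], 2]

```text
clock: 21.85
tcp_pos: [0.5988, -0.1672, 0.0951]
ee_rot: [-179.9, 0.0, 93.5]
ft_force: [-7.1, -4.2, 5.0]
grip_width: 0.16
grasp_force: 22.5
```

```bash
python3 o.py
```

```text
t 21.85 yaw 93.52 M [-0.918  1.444  0.209] F [-7.1 -4.2  5. ] w 0.1597 g 22.5 tau7 -0.441 q7 -1.08
{'rel': 0.1, 'n': 231, 'mean': array([13.3,  0.6]), 'len': 16.6, 'wid': 3.1, 'v': (19, 203)}
```

Call:
servo_tool:
  plan:
    - [0.847, [0, 0, 0], 2]
    - [0.847, [0, 0, 0], 2]

```text
clock: 22.15
tcp_pos: [0.5988, -0.1672, 0.0951]
ee_rot: [-179.9, 0.0, 91.5]
ft_force: [-7.7, -4.0, 4.4]
grip_width: 0.16
grasp_force: 22.4
```

```bash
python3 o.py
```

```text
t 22.15 yaw 91.51 M [-0.972  1.507  0.082] F [-7.7 -4.   4.4] w 0.1604 g 22.4 tau7 -0.369 q7 -2.92
{'rel': 0.1, 'n': 231, 'mean': array([13.3,  0.6]), 'len': 16.6, 'wid': 3.1, 'v': (18, 203)}
```

Call:
servo_tool:
  plan:
    - [0.847, [0, 0, 0], 2]
    - [0.847, [0, 0, 0], 2]

```text
clock: 22.45
tcp_pos: [0.5987, -0.1672, 0.0951]
ee_rot: [-179.9, 0.0, 89.5]
ft_force: [-7.8, -4.3, 4.8]
grip_width: 0.159
grasp_force: 22.3
```

```bash
python3 o.py
```

```text
t 22.45 yaw 89.51 M [-0.988  1.616  0.04 ] F [-7.8 -4.3  4.8] w 0.1585 g 22.3 tau7 -0.312 q7 -4.77
{'rel': 0.1, 'n': 231, 'mean': array([13.3,  0.6]), 'len': 16.6, 'wid': 3.1, 'v': (19, 203)}
```

Call:
servo_tool:
  plan:
    - [0.847, [0, 0, 0], 2]
    - [0.847, [0, 0, 0], 2]

```text
clock: 22.75
tcp_pos: [0.5987, -0.1672, 0.0951]
ee_rot: [-179.9, 0.1, 87.5]
ft_force: [-6.2, -3.8, 4.6]
grip_width: 0.16
grasp_force: 22.3
```

```bash
python3 o.py
```

```text
t 22.75 yaw 87.5 M [-0.936  1.652 -0.022] F [-6.2 -3.8  4.6] w 0.1601 g 22.3 tau7 -0.269 q7 -6.61
{'rel': 0.1, 'n': 231, 'mean': array([13.4,  0.5]), 'len': 16.6, 'wid': 3.1, 'v': (18, 201)}
```

Call:
servo_tool:
  plan:
    - [0.847, [0, 0, 0], 3]
    - [0.847, [0, 0, 0], 6]
    - [0.847, [0, 0, 0], 6]

```text
clock: 23.18
tcp_pos: [0.5986, -0.1672, 0.0951]
ee_rot: [-179.9, 0.1, 81.5]
ft_force: [-7.5, -4.0, 5.8]
grip_width: 0.153
grasp_force: 22.3
```

```bash
python3 o.py
```

```text
t 23.18 yaw 81.49 M [-1.014  1.702  0.023] F [-7.5 -4.   5.8] w 0.1528 g 22.3 tau7 -0.423 q7 -12.15
{'rel': 0.1, 'n': 231, 'mean': array([13.5,  0.5]), 'len': 16.6, 'wid': 3.1, 'v': (19, 203)}
```

Call:
servo_tool:
  plan:
    - [0.847, [0, 0, 0], 2]
    - [0.847, [0, 0, 0], 2]

```text
clock: 23.48
tcp_pos: [0.5986, -0.1672, 0.0951]
ee_rot: [-179.9, 0.1, 79.5]
ft_force: [-8.4, -3.1, 4.8]
grip_width: 0.16
grasp_force: 22.3
```

```bash
python3 o.py
```

```text
t 23.48 yaw 79.5 M [-0.973  1.732 -0.022] F [-8.4 -3.1  4.8] w 0.1599 g 22.3 tau7 -0.272 q7 -13.98
{'rel': 0.1, 'n': 231, 'mean': array([13.5,  0.5]), 'len': 16.6, 'wid': 3.1, 'v': (18, 203)}
```

Call:
servo_tool:
  plan:
    - [0.847, [0, 0, 0], 2]
    - [0.847, [0, 0, 0], 2]

```text
clock: 23.78
tcp_pos: [0.5986, -0.1672, 0.0951]
ee_rot: [-179.9, 0.1, 77.5]
ft_force: [-7.1, -4.0, 5.1]
grip_width: 0.162
grasp_force: 22.4
```

```bash
python3 o.py
```

```text
t 23.77 yaw 77.52 M [-0.912  1.797  0.225] F [-7.1 -4.   5.1] w 0.1617 g 22.4 tau7 -0.47 q7 -15.81
{'rel': 0.1, 'n': 231, 'mean': array([13.5,  0.5]), 'len': 16.6, 'wid': 3.1, 'v': (18, 203)}
```

Call:
servo_tool:
  plan:
    - [0.847, [0, 0, 0], 2]
    - [0.847, [0, 0, 0], 2]

```text
clock: 24.08
tcp_pos: [0.5986, -0.1672, 0.0951]
ee_rot: [-179.9, 0.1, 75.5]
ft_force: [-7.9, -4.3, 5.8]
grip_width: 0.156
grasp_force: 22.4
```

```bash
python3 o.py
```

```text
t 24.07 yaw 75.52 M [-0.947  1.758  0.153] F [-7.9 -4.3  5.8] w 0.1557 g 22.4 tau7 -0.403 q7 -17.66
{'rel': 0.1, 'n': 231, 'mean': array([13.6,  0.5]), 'len': 16.6, 'wid': 3.1, 'v': (18, 202)}
```

Call:
servo_tool:
  plan:
    - [0.847, [0, 0, 0], 2]
    - [0.847, [0, 0, 0], 2]

```text
clock: 24.38
tcp_pos: [0.5985, -0.1672, 0.095]
ee_rot: [-179.9, 0.1, 73.5]
ft_force: [-7.9, -3.0, 6.4]
grip_width: 0.158
grasp_force: 22.3
```

```bash
python3 o.py
```

```text
t 24.38 yaw 73.51 M [-0.988  1.86   0.093] F [-7.9 -3.   6.4] w 0.158 g 22.3 tau7 -0.337 q7 -19.51
{'rel': 0.1, 'n': 231, 'mean': array([13.6,  0.5]), 'len': 16.6, 'wid': 3.1, 'v': (19, 203)}
```

Call:
servo_tool:
  plan:
    - [0.847, [0, 0, 0], 2]
    - [0.847, [0, 0, 0], 2]

```text
clock: 24.68
tcp_pos: [0.5985, -0.1672, 0.0951]
ee_rot: [-179.9, 0.1, 71.5]
ft_force: [-8.2, -3.2, 5.8]
grip_width: 0.162
grasp_force: 22.3
```

```bash
python3 o.py
```

```text
t 24.68 yaw 71.51 M [-0.903  1.873  0.061] F [-8.2 -3.2  5.8] w 0.1622 g 22.3 tau7 -0.275 q7 -21.36
{'rel': 0.1, 'n': 231, 'mean': array([13.6,  0.5]), 'len': 16.6, 'wid': 3.1, 'v': (19, 204)}
```

Call:
servo_tool:
  plan:
    - [0.847, [0, 0, 0], 2]
    - [0.847, [0, 0, 0], 4]
    - [0.847, [0, 0, 0], 5]
    - [0.847, [0, 0, 0], 5]

```text
clock: 25.22
tcp_pos: [0.5985, -0.1672, 0.0951]
ee_rot: [-179.9, 0.1, 66.5]
ft_force: [-8.8, -3.5, 6.5]
grip_width: 0.158
grasp_force: 22.3
```

```bash
python3 o.py
```

```text
t 25.23 yaw 66.52 M [-0.956  1.998  0.008] F [-8.8 -3.5  6.5] w 0.1579 g 22.3 tau7 -0.145 q7 -25.96
{'rel': 0.2, 'n': 230, 'mean': array([13.7,  0.4]), 'len': 16.5, 'wid': 3.1, 'v': (19, 203)}
```

Call:
servo_tool:
  plan:
    - [0.75, [0, 0, 0], 0]
    - [0.5, [0, 0, 0], 0]
    - [0.3, [0, 0, 0], 0]
    - [0.3, [0, 0, 0], 0]
    - [0.3, [0, 0, -15], 0]
    - [0.3, [0, 0, -50], 0]
    - [0, [0, 0, -110], 0]
    - [0, [0, 0, -150], 0]
    - [0, [0, 0, -150], 0]
    - [0, [0, 0, -150], 0]

```text
clock: 26.52
tcp_pos: [0.5993, -0.1667, 0.2453]
ee_rot: [180.0, 0.0, 66.5]
ft_force: [0.2, -0.7, -0.6]
grip_width: 0.981
grasp_force: 0.0
```

```bash
python3 - <<'E'
from h import *
c=cap('wrist'); d=cap('scene'); s=c['s']
print(s['tcp_pos'],s['ee_rot'],s['clock'],s['ft_force'],[k for k in s])
im=np.zeros((600,800,3),np.uint8); im[:360,:480]=cv2.resize(c['img'],(480,360)); im[240:600,480:]=cv2.resize(d['img'][180:400,200:396],(320,360)); 
cv2.imwrite('pics/fin.png',im[:,:,::-1])
E
```

```text
[ 0.59931342 -0.166654    0.24531797] [1.79985379e+02 1.30431439e-02 6.64623593e+01] 26.525 [ 0.17507451 -0.65778921 -0.64709228] ['clock', 'q', 'qvel', 'tau', 'tcp_pos', 'ee_rot', 'ft_force', 'moment', 'grasp_force', 'grip_width']
```

View pics/fin.png

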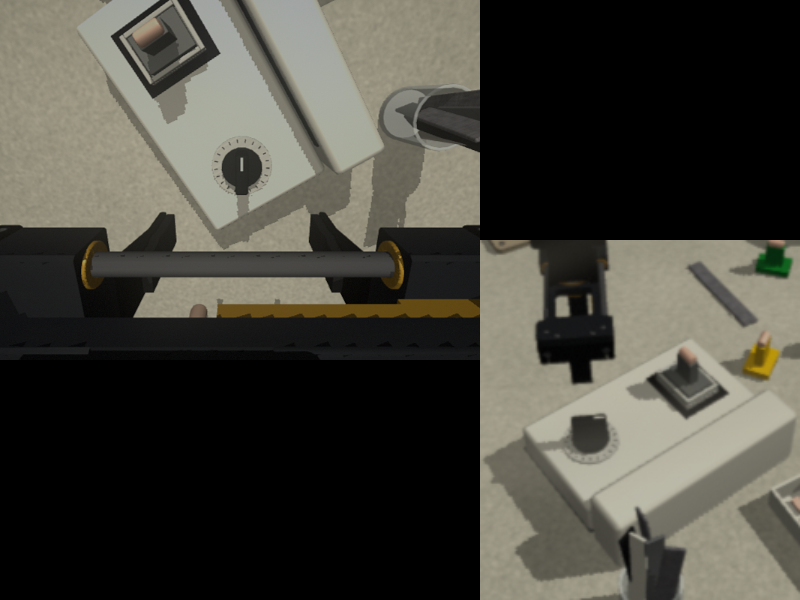

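The carrier stands upright in the pocket, at (155,45) in the picture. The knob, at (241,168), still points where I left it, and the gripper is clear.

```bash
python3 -c "
from workcell import hand_in
print(hand_in())"
```

```text
the job is handed in; nothing more can be done
None
```

I set the carrier upright in the pocket and let go. I then turned the knob clockwise through five felt clicks, stopping short of the sixth bite, with no more than about 22.5 N of grip. I released the knob and handed the job in at about 27 s; the hand-in returned no verdict.

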